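Show the bangle's clasp to the inspection camera

TASK

The hinged bangle on the dark mat has been checked: lay it flat in the one empty pocket of the foam-lined tray and let go. Then take the other hinged bangle (the oval one with a box clasp, still in the tray) and hold it up in the air to the inspection camera, clasp towards the lens, with the face of the clasp 100 mm in front of the lens glass, in the middle of the view, square to the lens and not rolled, and finish there while still holding it. Do not knock the camera, and leave the round bangles in their pockets.

Things in the scene. Friction and masses are not known exactly. Their poses are not given: they have to be found in the camera images.
- checked_bangle: Checked already; starts flat on the dark mat (mat top 4 mm above the bench), at varied yaw: oval steel hinged bangle, 45 g: band 62 (its x) by 51 mm (its y), 10 mm high, 3.5 mm thick; a box clasp 18 mm wide at its +x end reaches 36 mm from the centre, a hinge knuckle at -x 35 mm. Origin: centre of the oval on the underside, z up. Grip it across the 51 mm from outside.
- next_bangle: To be shown; starts in one of the tray's six pockets, clasp roughly to the tray's +y: oval steel hinged bangle, 45 g: band 62 (its x) by 51 mm (its y), 10 mm high, 3.5 mm thick; a box clasp 18 mm wide at its +x end reaches 36 mm from the centre, a hinge knuckle at -x 35 mm. Origin: centre of the oval on the underside, z up. Grip it across the 51 mm from outside.
- next_clasp (a point): middle of the outer face of next_bangle's clasp: at x 36, y 0, z 5 mm in the bangle's frame; axes as the bangle's.
- empty_pocket: centre of the floor of the tray's empty pocket (any of the six), 15 mm above the bench; axes as the tray's.
- tray: blue tray, 260 (x) by 308 mm (y), rim 50 mm above the bench, fixed. Dark foam makes 2 (x) by 3 (y) pockets, 110 (x) by 86 mm (y) inside, centres at x -60, 60 and y -96, 0, 96 mm; floors 15 mm, foam walls (10 mm thick) 40 mm above the bench. Fingers have room beside a bangle along the tray's x. Origin: centre of the underside.
- lens (a point): centre of the lens glass, in a white-faced ring light 62 mm across, about 190 to 280 mm above the bench. +x: the way the lens looks (sloping down 14 to 29 degrees), y level, z up in the picture. The camera runs 140 mm back along -x to a column stand; it slips in its clamps if struck. Wanted: clasp face at x = 100 mm, y = z = 0, bangle's x along this -x, its z along this z.
- round0: plain round steel bangle, 58 mm outside diameter, 8 mm high, no clasp, lying in a tray pocket; a bystander. Origin: centre of the underside.
- round1: plain round steel bangle, 58 mm outside diameter, 8 mm high, no clasp, lying in a tray pocket; a bystander. Origin: centre of the underside.
- round2: plain round steel bangle, 58 mm outside diameter, 8 mm high, no clasp, lying in a tray pocket; a bystander. Origin: centre of the underside.
- round3: plain round steel bangle, 58 mm outside diameter, 8 mm high, no clasp, lying in a tray pocket; a bystander. Origin: centre of the underside.
Mind the look-alikes: they are no part of the job. What is shaped like the checked_bangle but purple is not meant. Leave any orange look-alike of the next_bangle alone.

How it is judged (in metres and radians):
On the way, in this order (a step that is already met when the one before it is completed fails the run):
1. the checked bangle lies flat in the empty pocket, let go (horizontal distance between checked_bangle and empty_pocket below 0.032 m and z of checked_bangle in the frame of empty_pocket below 0.005 m and angle between checked_bangle's own z axis and vertical below 0.12 rad and contact force between the fingers and checked_bangle below 0.1 N and linear speed of checked_bangle below 0.02 m/s), for 0.3 s.
2. the other hinged bangle is held in the fingers above the tray (height (world z) of next_bangle above 0.08 m and contact force between the fingers and next_bangle above 0.5 N), for 0.1 s.
At the end, for the whole second after the job is handed in: next_bangle is held still in the air by the fingers alone, clasp face 85 to 115 mm from the lens, within 15 mm of its axis, clasp nearest, long axis within 0.25 rad of the lens axis, short axis within 0.25 rad of its level axis; checked_bangle lies flat at rest in the pocket that was empty (x of next_clasp in the frame of lens between 0.085 and 0.115 m and y of next_clasp in the frame of lens between -0.015 and 0.015 m and z of next_clasp in the frame of lens between -0.015 and 0.015 m and x of next_bangle in the frame of lens above 0.12 m and angle between the x axis of next_bangle and the x axis of lens, either way round below 0.25 rad and angle between the y axis of next_bangle and the y axis of lens, either way round below 0.25 rad and contact force between the fingers and next_bangle above 1 N and contact force between next_bangle and tray below 0.1 N and linear speed of next_bangle below 0.03 m/s and height (world z) of next_bangle above 0.1 m and horizontal distance between checked_bangle and empty_pocket below 0.032 m and z of checked_bangle in the frame of empty_pocket below 0.005 m and angle between checked_bangle's own z axis and vertical below 0.12 rad and linear speed of checked_bangle below 0.02 m/s); the arm keeps its last pose, push and grip.
It fails at once if the camera was knocked out of its place (lens moved over 5 mm) (distance of lens from where it was at the start of the episode above 0.005 m).
It fails at once if a round bangle was taken or knocked out of its place (moved over 30 mm) (distance of any of round0, round1, round2, round3 from where it was at the start of the episode above 0.03 m).
It fails at once if the checked bangle was dropped into the pocket (still falling fast, over 0.8 m/s, just above its floor) (linear speed of checked_bangle above 0.8 m/s and horizontal distance between checked_bangle and empty_pocket below 0.05 m and z of checked_bangle in the frame of empty_pocket below 0.05 m).
It also fails if it takes over 48 s, if anything falls off the work surface, if the arm or the gripper's body presses on something with over 40 N, if the wrist force passes 120 N, or if a joint passes its speed limit or range.

ROBOT

A 6-joint arm with a two-finger parallel gripper is mounted at the origin on the work surface. World frame = base frame: x ahead of the robot, y to its left, z up, the work surface at z = 0. Lengths are in mm, angles in rad, forces in N, time in s.
With the tool pointing down it reaches from about 350 to 875 mm from the base axis. Payload 4.2 kg.
Tool frame: the origin (TCP) lies on the mounting face of the last link; the fingertips stand 173 mm ahead of it and the grasp point (between the pads) lies 155 mm ahead of it; z points along the fingers, y is the line along which they close (so a half turn about z gives the same grasp; the last joint's range is limited). The gripper opens to 85 mm and grips with 20 to 120 N. Pads are 22 mm wide; open, the fingers measure 114 mm over their backs; the gripper's body (76 mm by 85 mm) begins 54 mm behind the grasp point. The pads swing forward as they close: fully open they stand 13 mm farther back than shut.
Start: joints at [1.429, 0.385, 0.008, 0, -1.194, -0.259], TCP at [243.814, 575.461, 404.712] pointing down, gripper open.
Joint ranges: [-3.14, 3.14], [-1.21, 2.06], [-1.07, 1.41], [-3.16, 2.05], [-2.99, -0.16], [-3.1, 3.1]. Speed limits (rad/s): [2.79, 2.79, 3.14, 3.14, 3.14, 3.14].

INTERFACE

Orientations are given as a unit quaternion [x, y, z, w].
In Python, from bench import arm gives the robot as it stands. The module is installed in compiled form; this text tells all that it offers.
- The arm moves only by the tool move_arm, never from a script. Its arguments are lists of equal length, an entry for each row: "fingers": the finger opening in mm, from 0 to 85.4; "travel": the shift along the tool's x, y, z in mm, a list of three; "dr": the turn, a rotation vector about the tool's x, y, z in rad, a list of three. A call has 1 to 10 rows; each row is the pose to reach, as a shift and turn from the pose commanded when the call began, along the tool's axes at that moment; what a row does not reach only later rows make up. A row lasts 1/10 s, in which the tool goes at most 50 mm and 8.59 degrees, less where a joint would pass 70% of its speed; a pose out of reach is approached as far as the arm can. A call with a gripper value outside its range is refused whole. The fingers move at their own pace and stop on an object; the grip force is fixed at half the most. Time passes only in rows, so rows that repeat a pose let the fingers close. It gives the time, the measured TCP pose, the force, the opening and the grip force at its end, in the units of the state.
- arm.read_state(): the state, without advancing time (a new reading comes with each control period).
- arm.get_image(name): name is "scene" or "top" or "wrist"; returns the picture (400x640x3 uint8, red, green, blue); there is no depth.
- arm.camera_model(name): a dict with "intrinsics" (3x3 intrinsics, pixels), "pose" (4x4, takes a point from camera to world coordinates). Camera axes: x right, y up, looking along -z (the intrinsics and any distortion apply to the point x, -y, -z); pixel columns grow to the right and rows downward; lengths in mm; the calibration is good to about 2 mm. A picture is of the moment at which its call begins: read the wrist's pose just before it. camera_model takes no time and is no camera call; for the wrist camera it gives the pose at the moment of the call.
- arm.job_done(): hands the job in; it is judged then, once.
The state is a dict: "clock": time; "joints": joint angles; "joint_vel": joint speeds; "joint_efforts": joint torques, N m; "position": TCP position; "ee_rot": TCP orientation; "contact_force": force on the tool from outside, world axes, zero at the start; "wrist_torque": the same for the moment, N m; "gripper_width": finger opening in mm; "grasp_force": force on a finger pad.
Only numpy, scipy, OpenCV 4.12 (cv2) and the standard library are available. Lean on these libraries where they do the work, as an engineer would, in place of code of your own. Each camera call takes 0.05 s, during which the arm holds its last target. There are 200 camera calls.

## Working session

There is one attempt and no reset: what is moved stays moved. The work goes in short steps, Python scripts to look and compute and a tool call to move; the robot and the scene stay as the last step left them, time stands still between calls to the robot, and variables do not carry over. Pictures are saved under pics/ and viewed, at most 10 in all, crops included, and the job is handed in when it is done.

Besides the shell and the picture viewer there is one more tool, called after ">>>" as name(argument=value, ...), one argument or row to a line, values as JSON. move_arm: Moves the arm, as the interface text tells. Its arguments: {"type":"object","properties":{"fingers":{"type":"array","items":{"type":"number"}},"travel":{"type":"array","items":{"type":"array","items":{"type":"number"}}},"dr":{"type":"array","items":{"type":"array","items":{"type":"number"}}}},"required":["fingers","travel","dr"]}

```bash
mkdir -p pics
cat > h.py <<'E'
import numpy as np, cv2
from bench import arm
def snap(n,f):
    M=arm.camera_model(n); im=arm.get_image(n); cv2.imwrite(f'pics/{f}.png',im[:,:,::-1]); return im,M
E
python3 - <<'E'
from h import *
for n in ("scene","top","wrist"):
    im,M=snap(n,n+'0'); print(n,{k:np.round(v,4).tolist() if not isinstance(v,str) else v for k,v in M.items()})
print(arm.read_state())
a=cv2.imread('pics/scene0.png');b=cv2.imread('pics/top0.png')
E
```

```text
scene {'intrinsics': [[422.0626, 0.0, 322.204], [0.0, 422.0626, 204.6592], [0.0, 0.0, 1.0]], 'pose': [[0.2917, -0.7212, 0.6283, 1204.823], [0.9563, 0.2323, -0.1773, -76.9294], [-0.0181, 0.6526, 0.7575, 880.2149], [0.0, 0.0, 0.0, 1.0]]}
top {'intrinsics': [[393.4071, 0.0, 315.458], [0.0, 393.4071, 190.5831], [0.0, 0.0, 1.0]], 'pose': [[-0.0212, 0.9855, -0.1685, 462.8184], [-0.9992, -0.0267, -0.0303, 58.514], [-0.0344, 0.1678, 0.9852, 1001.5999], [0.0, 0.0, 0.0, 1.0]]}
wrist {'intrinsics': [[288.9183, 0.0, 318.3148], [0.0, 288.9183, 195.9168], [0.0, 0.0, 1.0]], 'pose': [[-0.3898, 0.8884, 0.2425, 303.897], [-0.9209, -0.3766, -0.1007, 549.6495], [0.0019, -0.2626, 0.9649, 373.2801], [0.0, 0.0, 0.0, 1.0]]}
{'clock': 0.15, 'joints': array([ 1.42864483e+00,  3.85395808e-01,  6.94254139e-03, -3.58738443e-04,
       -1.19399464e+00, -2.58597798e-01]), 'joint_vel': array([-8.60723757e-04, -2.32281893e-03,  3.23924072e-03,  1.35223838e-05,
       -1.32085867e-03,  2.61730761e-04]), 'joint_efforts': array([-8.37815751e-04, -3.92676723e+01,  1.88582665e+01,  4.18861359e+00,
       -3.40740822e-03,  2.83408092e-06]), 'position': array([243.7299877 , 575.35972517, 403.86313334]), 'ee_rot': array([ 9.79978565e-01, -1.99101237e-01, -1.18395841e-04,  8.34091621e-04]), 'contact_force': array([0.33474154, 0.05938058, 0.44971343]), 'wrist_torque': array([0.03023537, 0.00702042, 0.01063519]), 'grasp_force': 0.0, 'gripper_width': 85.39853984831876}
```

View pics/top0.png

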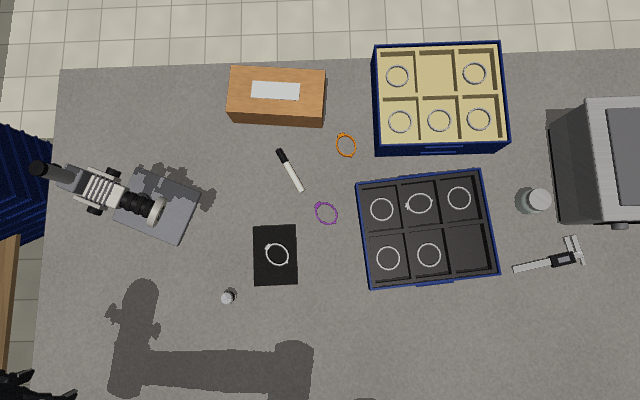

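View pics/scene0.png

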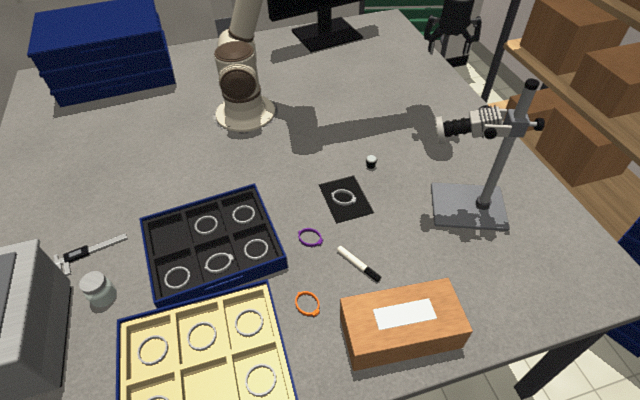

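Candidates for the next bangle: top px (419,203) in the dark-foam tray with a clasp; the orange one at (346,145); the rounds in both trays. Candidates for the checked bangle: steel on the mat (277,255); purple at (326,213). The empty dark pocket is at (468,245); the cream tray with its empty pocket (436,70) is a decoy. I'm checking these choices in close crops.

Run:
```python
import cv2,numpy as np
t=cv2.imread('pics/top0.png');s=cv2.imread('pics/scene0.png');w=cv2.imread('pics/wrist0.png')
def c(im,x,y,wd): return cv2.resize(im[y:y+wd*3//4,x:x+wd],(400,300),interpolation=cv2.INTER_CUBIC)
o=np.vstack([np.hstack([c(t,380,175,80),c(t,100,170,80)]),np.hstack([c(w,0,0,533),c(s,420,90,80)])])
cv2.imwrite('pics/comp1.png',o)
```

```text
(no output)
```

View pics/comp1.png

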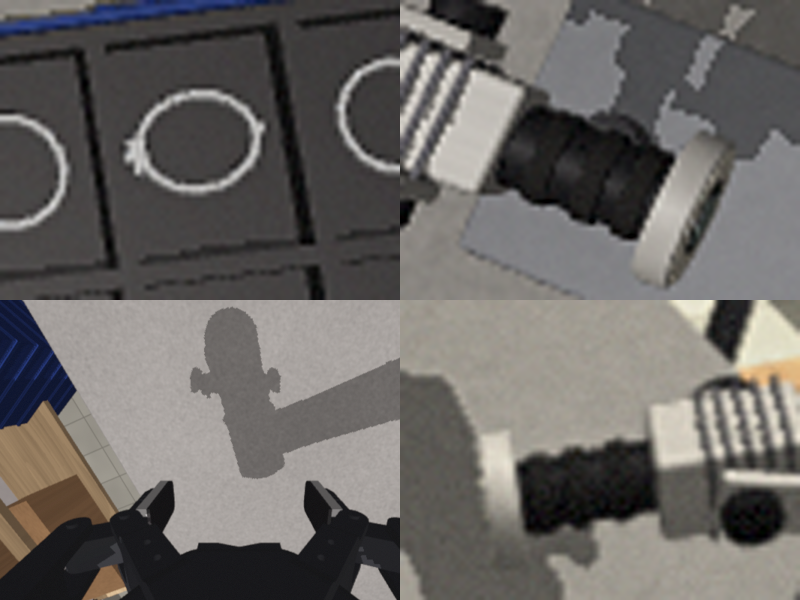

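```bash
cat >> h.py <<'E'
def ray(M,uv):
    K,T=np.array(M['intrinsics']),np.array(M['pose']); d=np.linalg.inv(K)@np.array([uv[0],uv[1],1.]); d=T[:3,:3]@(d*[1,-1,-1]); return T[:3,3],d/np.linalg.norm(d)
def tri(obs):
    A=np.zeros((3,3));b=np.zeros(3);R=[ray(*o) for o in obs]
    for c,d in R: P=np.eye(3)-np.outer(d,d);A+=P;b+=P@c
    p=np.linalg.solve(A,b); return p,[float(np.linalg.norm((np.eye(3)-np.outer(d,d))@(p-c))) for c,d in R]
def atz(M,uv,z):
    c,d=ray(M,uv); return c+d*(z-c[2])/d[2]
def proj(M,p):
    K,T=np.array(M['intrinsics']),np.array(M['pose']); q=T[:3,:3].T@(np.asarray(p)-T[:3,3]); q=K@(q*[1,-1,-1]); return q[:2]/q[2]
E
python3 - <<'E'
from h import *
from scipy.spatial.transform import Rotation as R
T=arm.camera_model('top');S=arm.camera_model('scene')
for n,a,b in [('chk',(277,255),(344,197)),('next',(420,203.4),(219,262.5)),('lens',(160.4,212.6),(437,126.4)),('barrelback',(123,198),(470,125)),
 ('c-+',(481,169),(157,303)),('c++',(357,184),(287,262)),('c+-',(370,289),(255,186)),('c--',(500,273),(141,219)),('empty',(468,245),(170,237))]:
    p,r=tri([(T,a),(S,b)]); print(n,p.round(1),np.round(r,1))
s=arm.read_state(); print(R.from_quat(s['ee_rot']).as_matrix().round(3))
E
```

```text
chk [472.4 190.9   7.4] [2.1 2.1]
next [ 591.4 -169.2   20.9] [2.1 2.1]
lens [554.4 378.7 268.7] [2.1 2.1]
barrelback [582.3 445.6 278. ] [0.1 0.1]
c-+ [ 670.  -315.2   42.7] [5.1 5.1]
c++ [644.  -13.3  27.1] [3. 3.]
c+- [387.5 -36.1  40.7] [0. 0.]
c-- [ 419.  -338.    48.8] [1.2 1.2]
empty [ 485.8 -275.1   31.9] [1.8 1.8]
[[ 0.921 -0.39  -0.001]
 [-0.39  -0.921 -0.002]
 [ 0.     0.002 -1.   ]]
```

The crop shows an oval with a box clasp at left (top px 407,206), so it is the next bangle. The microscope lens face is near top px (160,213) and scene px (437,126). Now I'll move the wrist camera over the mat.

>>> move_arm(
  fingers=[85, 85, 85, 85, 85, 85, 85, 85, 85, 85],
  travel=[
    [33, 28, 5],
    [70, 60, 12],
    [110, 94, 20],
    [150, 126, 28],
    [190, 160, 34],
    [225, 190, 40],
    [260, 220, 46],
    [295, 250, 52],
    [320, 270, 54],
    [330, 278, 54],
  ],
  dr=[
    [0, 0, 0],
    [0, 0, 0],
    [0, 0, 0],
    [0, 0, 0],
    [0, 0, 0],
    [0, 0, 0],
    [0, 0, 0],
    [0, 0, 0],
    [0, 0, 0],
    [0, 0, 0],
  ],
)

```text
clock: 1.15
position: [439.7, 188.3, 350.2]
ee_rot: [0.98, -0.201, -0.001, 0.001]
contact_force: [-0.8, 0.2, -0.1]
gripper_width: 85.0
grasp_force: 0.0
```

Run:
```python
from h import *
s=arm.read_state();im,M=snap('wrist','wrist1');np.save('w1.npy',np.array(M['pose']))
print(s['clock'],s['position'].round(1),proj(M,[472,191,8]))
```

```text
1.15 [439.7 188.3 350.2] [303.64023997 152.49164623]
```

View pics/wrist1.png

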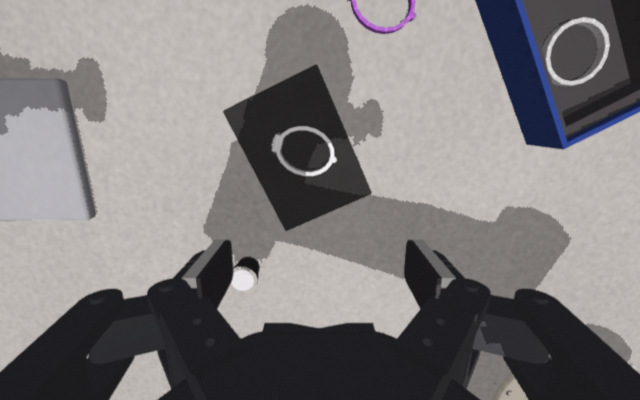

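Wrist view: bangle at px (305,150) on the mat, clasp to the left (276,144), hinge at (334,159).

```bash
cat >> h.py <<'E'
from scipy.optimize import least_squares
def seg(im,uv,thr=110,rad=60):
    g=im.max(2).astype(np.uint8); m=np.zeros_like(g); cv2.circle(m,tuple(int(v) for v in uv),rad,255,-1)
    b=((g>thr)&(m>0)&(im.max(2).astype(int)-im.min(2)<50)).astype(np.uint8)
    n,l,st,c=cv2.connectedComponentsWithStats(b,connectivity=8)
    k=[i for i in range(1,n) if st[i,4]>40]; k=min(k,key=lambda i:np.hypot(*(c[i]-np.array(uv))))
    return l==k
def bangle(M,mask,z):
    # world pts at ring mid height -> ellipse centre, long axis, clasp end
    v,u=np.nonzero(mask); P=np.array([atz(M,(a,b),z)[:2] for a,b in zip(u,v)])
    r=cv2.minAreaRect(P.astype(np.float32)); box=cv2.boxPoints(r)
    f=lambda q:(lambda d:np.hypot((d[:,0]*np.cos(q[2])+d[:,1]*np.sin(q[2]))/29.25,(-d[:,0]*np.sin(q[2])+d[:,1]*np.cos(q[2]))/23.75)-1)(P-q[:2])
    best=None
    for a in np.linspace(0,np.pi,7)[:-1]:
        o=least_squares(f,[*P.mean(0),a],loss='soft_l1',f_scale=.05)
        if best is None or o.cost<best.cost: best=o
    q=best.x; d=P-q[:2]; al=d@[np.cos(q[2]),np.sin(q[2])]; ac=d@[-np.sin(q[2]),np.cos(q[2])]
    # clasp side: pixels beyond 31.5mm
    return q,(int((al>32).sum()),int((al<-32).sum())),(al.min(),al.max(),ac.min(),ac.max()),r
E
python3 - <<'E'
from h import *
M=arm.camera_model('wrist'); im=cv2.imread('pics/wrist1.png')[:,:,::-1]
mk=seg(im,(305,150)); print(mk.sum())
q,n,e,r=bangle(M,mk,9);print('wrist',q.round(3),n,np.round(e,1))
T=arm.camera_model('top'); it=cv2.imread('pics/top0.png')[:,:,::-1]
mt=seg(it,(277,255),rad=18); q2,n2,e2,r2=bangle(T,mt,9);print('top',mt.sum(),q2.round(3),n2,np.round(e2,1))
v,u=np.nonzero(mk);w=(u.min()+u.max())/2,(v.min()+v.max())/2
a=proj(M,[*q[:2],9]);b=proj(T,[*q2[:2],9]); print('tri',tri([(M,a),(T,b)]))
E
```

```text
809
wrist [473.619 189.511   0.878] (52, 20) [-35.5  35.4 -25.9  25.9]
top 130 [474.897 189.509   0.895] (6, 1) [-33.1  34.9 -25.3  25.6]
tri (array([474.65426394, 188.32658785,  19.81895108]), [0.2680411490293151, 0.2680411490292348])
```

Run:
```python
from h import *
print(arm.read_state()['joints'].round(3))
```

```text
[ 0.745  0.187 -0.421  0.    -0.964  0.422]
```

>>> move_arm(
  fingers=[85, 85, 85, 85, 85, 85, 85, 85, 85, 85],
  travel=[
    [4, -1, 10],
    [8, -3, 20],
    [12, -5, 30],
    [16, -6, 40],
    [20, -8, 50],
    [24, -9, 60],
    [28, -10, 70],
    [32, -12, 80],
    [32.5, -12.3, 90],
    [32.5, -12.3, 100],
  ],
  dr=[
    [0, 0, 0.14],
    [0, 0, 0.28],
    [0, 0, 0.42],
    [0, 0, 0.56],
    [0, 0, 0.7],
    [0, 0, 0.84],
    [0, 0, 0.98],
    [0, 0, 1.12],
    [0, 0, 1.26],
    [0, 0, 1.4],
  ],
)

```text
clock: 2.2
position: [473.9, 190.5, 250.3]
ee_rot: [-0.619, 0.785, 0.0, 0.0]
contact_force: [0.0, -0.6, 0.4]
gripper_width: 84.8
grasp_force: 0.0
```

>>> move_arm(
  fingers=[85, 85, 85, 85, 85],
  travel=[
    [0, 0, 0],
    [0, 0, 0],
    [0, 0, 0],
    [0, 0, 0],
    [0, 0, 0],
  ],
  dr=[
    [0, 0, 0.14],
    [0, 0, 0.28],
    [0, 0, 0.42],
    [0, 0, 0.462],
    [0, 0, 0.462],
  ],
)

```text
clock: 2.7
position: [473.8, 190.4, 250.7]
ee_rot: [-0.426, 0.905, 0.0, 0.0]
contact_force: [0.2, -0.2, -0.2]
gripper_width: 85.3
grasp_force: 0.0
```

```bash
cat >> h.py <<'E'
from scipy.spatial.transform import Rotation as Rn
def pose():
    s=arm.read_state(); R=Rn.from_quat(s['ee_rot']).as_matrix(); return s,np.array(s['position']),R
def rel(tp,tR=None):
    s,p,R=pose(); d=R.T@(np.array(tp)-p); return d.round(1),(Rn.from_matrix(R.T@tR).as_rotvec().round(3) if tR is not None else None)
def down(yaw):
    x=np.array([np.cos(yaw),np.sin(yaw),0]);z=np.array([0,0,-1.]);return np.column_stack([x,np.cross(z,x),z])
E
python3 - <<'E'
from h import *
im,M=snap('wrist','wrist2'); s,p,R=pose(); print(s['clock'],p.round(1),np.arctan2(R[1,0],R[0,0]),R[:,2])
c=proj(M,[474,189.5,9]);print(c)
mk=seg(im,c,rad=85);print(mk.sum())
for z in (9,14): q,n,e,r=bangle(M,mk,z);print(z,q.round(3),n,np.round(e,1))
w1=dict(M);w1['pose']=np.load('w1.npy')
i1=cv2.imread('pics/wrist1.png')[:,:,::-1];q1,*_=bangle(w1,seg(i1,(305,150)),9)
q,*_=bangle(M,mk,9);print('tri',tri([(M,proj(M,[*q[:2],9])),(w1,proj(w1,[*q1[:2],9]))]))
print(rel([*q[:2],182],down(q[2]-np.pi if np.cos(q[2]-.88)>0 else q[2])))
E
```

```text
2.75 [473.8 190.3 250.8] -2.2606972478190475 [ 2.52973267e-04  2.48972854e-04 -9.99999937e-01]
[316.11080087 206.75522206]
1674
9 [473.946 189.6     0.886] (92, 39) [-35.2  35.3 -26.2  26. ]
14 [472.958 188.455   0.886] (68, 28) [-34.4  34.4 -25.6  25.4]
tri (array([473.42390673, 189.13682444,  11.33708185]), [0.0993532819807397, 0.09935328198083154])
(array([ 0.4, -0.5, 68.8]), array([-0.   ,  0.   , -0.005]))
```

The bangle's position, yaw and height agree between views. Descending and gripping.

>>> move_arm(
  fingers=[68, 68, 68, 68, 68, 68],
  travel=[
    [0.4, -0.5, 20],
    [0.4, -0.5, 40],
    [0.4, -0.5, 58],
    [0.4, -0.5, 70],
    [0.4, -0.5, 75.5],
    [0.4, -0.5, 75.5],
  ],
  dr=[
    [0, 0, 0],
    [0, 0, 0],
    [0, 0, 0],
    [0, 0, 0],
    [0, 0, 0],
    [0, 0, 0],
  ],
)

```text
clock: 3.35
position: [474.0, 188.9, 174.7]
ee_rot: [-0.426, 0.905, -0.0, -0.001]
contact_force: [0.2, 0.6, 0.1]
gripper_width: 68.2
grasp_force: 0.0
```

>>> move_arm(
  fingers=[40, 40, 40, 40, 40],
  travel=[
    [0, 0, 0],
    [0, 0, 0],
    [0, 0, 0],
    [0, 0, 0],
    [0, 0, 0],
  ],
  dr=[
    [0, 0, 0],
    [0, 0, 0],
    [0, 0, 0],
    [0, 0, 0],
    [0, 0, 0],
  ],
)

```text
clock: 3.85
position: [474.4, 189.1, 176.4]
ee_rot: [-0.426, 0.905, 0.0, 0.001]
contact_force: [-1.7, 0.7, 6.0]
gripper_width: 48.0
grasp_force: 62.3
```

>>> move_arm(
  fingers=[40, 40, 40, 40, 40, 40, 40, 40, 40, 40],
  travel=[
    [0, 0, -15],
    [0, 0, -50],
    [0, 0, -90],
    [30, -27, -120],
    [60, -54, -140],
    [90, -81, -154],
    [120, -108, -154],
    [152, -137, -154],
    [184, -166, -154],
    [216, -194, -154],
  ],
  dr=[
    [0, 0, 0],
    [0, 0, 0],
    [0, 0, 0],
    [0, 0, 0],
    [0, 0, -0.1],
    [0, 0, -0.2],
    [0, 0, -0.3],
    [0, 0, -0.4],
    [0, 0, -0.5],
    [0, 0, -0.6],
  ],
)

```text
clock: 4.85
position: [485.1, -103.1, 329.4]
ee_rot: [-0.675, 0.737, -0.0, 0.0]
contact_force: [1.4, -0.3, -1.2]
gripper_width: 48.3
grasp_force: 62.0
```

Run:
```python
from h import *
s,p,R=pose();print(p.round(1),s['gripper_width'],s['grasp_force'],s['joints'].round(2));print(rel([490,-190,330],down(-1.48)))
```

```text
[ 485.1 -103.1  329.4] 48.341961010682766 62.04331459477544 [ 0.12  0.24 -0.41 -0.   -0.92 -0.21]
(array([ 86.2, -12.5,  -0.6]), array([-0.001,  0.   , -0.179]))
```

>>> move_arm(
  fingers=[40, 40, 40, 40],
  travel=[
    [35, -5, 0],
    [65, -10, 0],
    [86, -12, 0],
    [86, -12, 0],
  ],
  dr=[
    [0, 0, -0.08],
    [0, 0, -0.15],
    [0, 0, -0.179],
    [0, 0, -0.179],
  ],
)

```text
clock: 5.25
position: [489.2, -190.1, 328.8]
ee_rot: [0.736, -0.677, -0.0, 0.0]
contact_force: [0.0, 0.3, -0.9]
gripper_width: 48.1
grasp_force: 62.0
```

Run:
```python
from h import *
im,M=snap('wrist','wrist3');np.save('w3.npy',np.array(M['pose']));s,p,R=pose();print(s['clock'],p.round(1),proj(M,[479,-277,15]),proj(M,[590,-170,20]))
```

```text
5.3 [ 489.2 -189.   328.8] [335.91428016  95.19113226] [215.09041747 197.65020746]
```

View pics/wrist3.png

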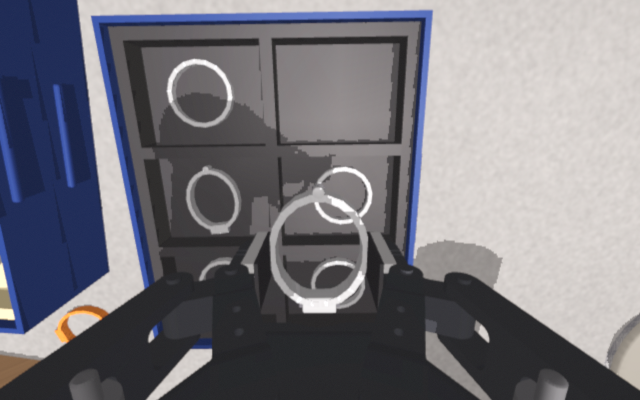

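Held bangle level, clasp at (320,306). The empty pocket's opening spans about px (275,38)-(403,145); the next bangle is at (213,200) with its clasp at (219,230). Tray rim far corners are (96,17) and (432,11).

Run:
```python
from h import *
M=arm.camera_model('wrist');T=arm.camera_model('top');S=arm.camera_model('scene')
im=cv2.imread('pics/wrist3.png')[:,:,::-1]
a=atz(M,(96,17),50);b=atz(M,(432,11),50);print('rim',a.round(1),b.round(1),np.linalg.norm(a-b),np.arctan2(*(a-b)[1::-1]))
print('rimtri',tri([(M,(96,17)),(T,(481,169))])[0].round(1),tri([(M,(432,11)),(T,(500,273))])[0].round(1))
q=np.array([atz(M,u,40)[:2] for u in [(275,39),(405,38),(401,145),(280,144)]]);print(q.round(1),q.mean(0))
d=(a-b)[:2]/np.linalg.norm(a-b); ty=np.array([-d[1],d[0]]); c=(a+b)[:2]/2+154*ty; print('tray c',c,'empty',c-60*d-96*ty,'next pocket',c+60*d)
mk=seg(im,(213,200),rad=45,thr=105);print(mk.sum());o=bangle(M,mk,20);print(o[0].round(3),o[1],np.round(o[2],1))
it=cv2.imread('pics/top0.png')[:,:,::-1];mt=seg(it,(420,203),rad=18);o2=bangle(T,mt,20);print(o2[0].round(3),o2[1],np.round(o2[2],1))
print('tri',tri([(M,proj(M,[*o[0][:2],20])),(T,proj(T,[*o2[0][:2],20]))]))
```

```text
rim [ 668.6 -313.9   50. ] [ 414.2 -339.5   50. ] 255.66333280357247 0.10033273131586715
rimtri [ 666.7 -314.5   54. ] [ 419.3 -333.6   64.9]
[[ 533.6 -312.6]
 [ 429.1 -322.1]
 [ 418.7 -237.3]
 [ 525.4 -229.2]] [ 476.71990443 -275.3045657 ]
tray c [ 525.98743504 -173.51862916] empty [ 475.90497158 -275.04570365] next pocket [ 585.68568859 -167.50876035]
1239
[ 591.642 -166.2     -1.401] (25, 65) [-36.1  34.7 -27.   27.6]
[ 592.666 -168.96    -1.358] (3, 9) [-36.3  34.2 -25.1  25.7]
tri (array([ 591.26206572, -167.68952737,   23.77552858]), [0.9656699938385355, 0.9656699938385795])
```

Run:
```python
from h import *
print(rel([476.5,-275.5,240],down(-1.476)))
```

```text
(array([85.2, 19.8, 88.8]), array([ 0.001,  0.   , -0.011]))
```

>>> move_arm(
  fingers=[40, 40, 40, 40, 40, 40, 40],
  travel=[
    [30, 7, 0],
    [60, 14, 15],
    [85, 20, 35],
    [85, 20, 60],
    [85, 20, 80],
    [85, 20, 89],
    [85, 20, 89],
  ],
  dr=[
    [0, 0, 0],
    [0, 0, -0.011],
    [0, 0, -0.011],
    [0, 0, -0.011],
    [0, 0, -0.011],
    [0, 0, -0.011],
    [0, 0, -0.011],
  ],
)

```text
clock: 6.0
position: [477.0, -273.6, 239.2]
ee_rot: [0.741, -0.671, -0.001, 0.001]
contact_force: [0.1, 0.2, -0.1]
gripper_width: 48.1
grasp_force: 62.0
```

Run:
```python
from h import *
im,M=snap('top','top1');im2,M2=snap('wrist','wrist4')
c=lambda i,x,y,w:cv2.resize(i[y:y+w*3//4,x:x+w],(400,300),interpolation=cv2.INTER_CUBIC)[:,:,::-1]
cv2.imwrite('pics/comp2.png',np.vstack([c(im,430,200,100),c(im2,50,0,530)]))
print(rel([476.5,-275.5,189],down(-1.476)),pose()[1].round(1))
```

```text
(array([ 1.3,  1.4, 52. ]), array([-0.001, -0.001,  0.004])) [ 477.7 -274.   241. ]
```

View pics/comp2.png

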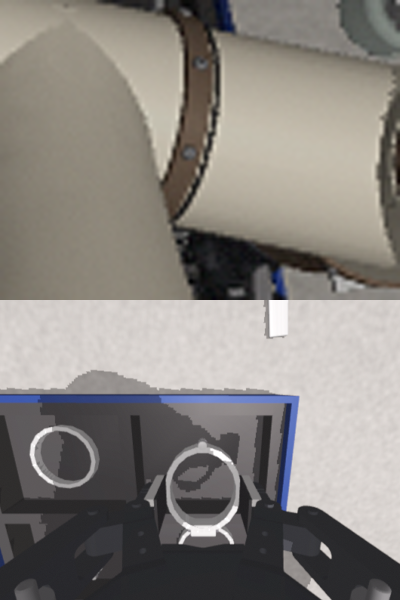

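The bangle hangs over the empty pocket with room on all sides. Lowering it.

>>> move_arm(
  fingers=[40, 40, 40, 40, 40, 40],
  travel=[
    [1, 1, 15],
    [1, 1, 30],
    [1, 1, 42],
    [1, 1, 48],
    [1, 1, 51],
    [1, 1, 51.5],
  ],
  dr=[
    [0, 0, 0],
    [0, 0, 0],
    [0, 0, 0],
    [0, 0, 0],
    [0, 0, 0],
    [0, 0, 0],
  ],
)

```text
clock: 6.7
position: [476.5, -275.6, 188.8]
ee_rot: [0.741, -0.672, 0.0, -0.0]
contact_force: [-0.2, 0.0, 0.2]
gripper_width: 48.0
grasp_force: 62.1
```

>>> move_arm(
  fingers=[40, 40, 50, 56, 62, 62, 62],
  travel=[
    [0, 0, 1.2],
    [0, 0, 1.2],
    [0, 0, 1.2],
    [0, 0, 1.2],
    [0, 0, 1.2],
    [0, 0, 1.2],
    [0, 0, 1.2],
  ],
  dr=[
    [0, 0, 0],
    [0, 0, 0],
    [0, 0, 0],
    [0, 0, 0],
    [0, 0, 0],
    [0, 0, 0],
    [0, 0, 0],
  ],
)

```text
clock: 7.4
position: [476.2, -275.6, 187.6]
ee_rot: [0.741, -0.672, 0.0, -0.0]
contact_force: [-0.1, 0.6, -0.2]
gripper_width: 62.2
grasp_force: 0.0
```

>>> move_arm(
  fingers=[62, 62, 62, 70, 85, 85, 85],
  travel=[
    [0, 0, -8],
    [0, 0, -25],
    [0, 0, -60],
    [0, 0, -100],
    [0, 0, -120],
    [0, 0, -120],
    [0, 0, -120],
  ],
  dr=[
    [0, 0, 0],
    [0, 0, 0],
    [0, 0, 0],
    [0, 0, 0],
    [0, 0, 0],
    [0, 0, 0],
    [0, 0, 0],
  ],
)

```text
clock: 8.1
position: [475.9, -275.5, 308.0]
ee_rot: [0.741, -0.672, 0.0, -0.0]
contact_force: [-0.5, 0.2, -0.9]
gripper_width: 84.6
grasp_force: 0.0
```

Run:
```python
from h import *
im,M=snap('wrist','wrist5')
s,p,R=pose();print(s['clock'],p.round(1))
c=proj(M,[476.5,-275.5,20]);print(c);mk=seg(im,c,rad=70,thr=105);o=bangle(M,mk,20);print(mk.sum(),o[0].round(3),o[1],np.round(o[2],1))
print('to next',rel([591.5,-167.5,300],down(1.74-np.pi)))
```

```text
8.15 [ 475.7 -275.4  307. ]
[316.90598927 191.43401253]
6650 [ 469.479 -284.667    1.038] (1480, 911) [-50.8  69.4 -60.5  56.1]
to next (array([ -96.1, -125.8,    7. ]), array([ 0.001,  0.001, -0.072]))
```

Run:
```python
from h import *
M=arm.camera_model('wrist');im=cv2.imread('pics/wrist5.png')[:,:,::-1];c=proj(M,[476.5,-275.5,20])
for t in (140,165):
    mk=seg(im,c,rad=60,thr=t);o=bangle(M,mk,20);print(t,mk.sum(),o[0].round(3),o[1],np.round(o[2],1))
```

```text
140 1068 [ 474.407 -274.441    1.682] (60, 23) [-35.5  34.7 -26.2  26.5]
165 915 [ 474.502 -274.409   -1.464] (19, 58) [-34.6  35.5 -25.7  26. ]
```

>>> move_arm(
  fingers=[70, 70, 70, 70, 70, 70],
  travel=[
    [-28, -36, 2],
    [-56, -73, 4],
    [-80, -105, 6],
    [-96, -126, 15],
    [-96, -126, 27],
    [-96, -126, 27],
  ],
  dr=[
    [0, 0, 0],
    [0, 0, -0.03],
    [0, 0, -0.06],
    [0, 0, -0.072],
    [0, 0, -0.072],
    [0, 0, -0.072],
  ],
)

```text
clock: 8.75
position: [591.2, -167.2, 276.7]
ee_rot: [0.765, -0.644, -0.003, 0.002]
contact_force: [-0.5, -0.1, 0.5]
gripper_width: 70.0
grasp_force: 0.0
```

Run:
```python
from h import *
im,M=snap('wrist','wrist6')
s,p,R=pose();print(s['clock'],p.round(1))
c=proj(M,[591.5,-167.5,20]);print(c)
w3=dict(M);w3['pose']=np.load('w3.npy');q3=np.array([591.6,-166.2])
for t in (110,130,150):
    mk=seg(im,c,rad=65,thr=t);o=bangle(M,mk,20);print(t,mk.sum(),o[0].round(3),o[1],np.round(o[2],1))
    print(tri([(M,proj(M,[*o[0][:2],20])),(w3,proj(w3,[*q3,20]))])[0].round(1))
```

```text
8.8 [ 591.2 -167.9  278. ]
[314.52988832 199.9587142 ]
110 1200 [ 590.776 -166.515    1.767] (79, 30) [-35.3  35.2 -25.7  25.9]
[ 590.9 -167.    22.1]
130 993 [ 590.818 -166.513    1.777] (64, 27) [-35.3  34.5 -25.3  26. ]
[ 590.9 -167.    22. ]
150 536 [ 590.414 -165.473    4.896] (0, 41) [-33.3   0.1 -25.8  24.4]
[ 590.6 -166.7   22.9]
```

Checked bangle lies centred in its pocket. Now gripping the next one (centre 590.8,-166.6, yaw 1.77).

Run:
```python
from h import *
print(rel([590.8,-166.6,189],down(1.77-np.pi)))
```

```text
(array([-1.2, -0.3, 89. ]), array([ 0.006,  0.001, -0.03 ]))
```

>>> move_arm(
  fingers=[61, 61, 61, 61, 61, 61, 61],
  travel=[
    [-1.2, -0.3, 15],
    [-1.2, -0.3, 40],
    [-1.2, -0.3, 60],
    [-1.2, -0.3, 75],
    [-1.2, -0.3, 84],
    [-1.2, -0.3, 88.5],
    [-1.2, -0.3, 88.5],
  ],
  dr=[
    [0, 0, -0.03],
    [0, 0, -0.03],
    [0, 0, -0.03],
    [0, 0, -0.03],
    [0, 0, -0.03],
    [0, 0, -0.03],
    [0, 0, -0.03],
  ],
)

```text
clock: 9.5
position: [592.0, -167.0, 191.9]
ee_rot: [0.774, -0.633, -0.0, 0.0]
contact_force: [1.4, -0.4, -0.4]
gripper_width: 61.1
grasp_force: 0.0
```

>>> move_arm(
  fingers=[40, 40, 40, 40, 40],
  travel=[
    [0, 0, 0],
    [0, 0, 0],
    [0, 0, 0],
    [0, 0, 0],
    [0, 0, 0],
  ],
  dr=[
    [0, 0, 0],
    [0, 0, 0],
    [0, 0, 0],
    [0, 0, 0],
    [0, 0, 0],
  ],
)

```text
clock: 10.0
position: [592.7, -166.6, 193.5]
ee_rot: [0.774, -0.633, 0.001, -0.0]
contact_force: [-1.5, -1.5, 6.2]
gripper_width: 46.8
grasp_force: 61.4
```

>>> move_arm(
  fingers=[40, 40, 40, 40, 40, 40],
  travel=[
    [0, 0, -10],
    [0, 0, -35],
    [0, 0, -70],
    [0, 0, -110],
    [0, 0, -130],
    [0, 0, -130],
  ],
  dr=[
    [0, 0, 0],
    [0, 0, 0],
    [0, 0, 0],
    [0, 0, 0],
    [0, 0, 0],
    [0, 0, 0],
  ],
)

```text
clock: 10.6
position: [593.0, -166.5, 326.5]
ee_rot: [0.774, -0.633, 0.004, -0.002]
contact_force: [0.0, -0.1, 0.1]
gripper_width: 46.9
grasp_force: 61.6
```

Run:
```python
from h import *
im,M=snap('wrist','wrist7');a,T=snap('top','top2');b,S=snap('scene','scene2')
s,p,R=pose();print(s['clock'],p.round(1),np.arctan2(R[1,0],R[0,0]),s['joints'].round(2))
c=lambda i,x,y,w:cv2.resize(i[y:y+w*3//4,x:x+w],(400,300),interpolation=cv2.INTER_CUBIC)[:,:,::-1]
cv2.imwrite('pics/comp3.png',np.vstack([np.hstack([c(im,50,0,530),c(a,90,150,100)]),np.hstack([c(b,420,90,100),c(b,150,120,200)])]))
```

```text
10.75 [ 591.7 -166.3  320.9] -1.3711403899756371 [-0.01  0.44 -0.13 -0.   -1.    0.21]
```

View pics/comp3.png

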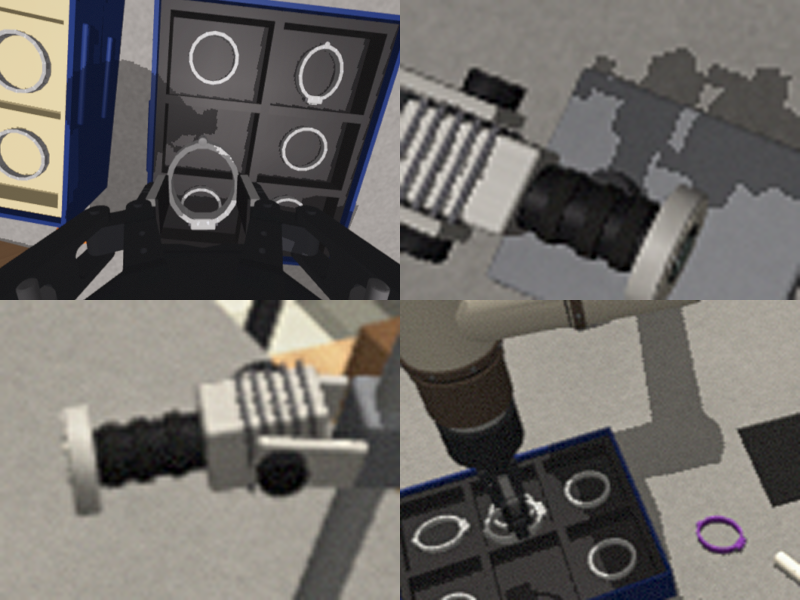

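Held bangle level, clasp to the bottom of the wrist image (202,224 of the crop). The lens and barrel are unobstructed in the top and scene views: ring front at about top (160.6,212), scene (438.2,130). Working out the lens axis.

```bash
cat >> h.py <<'E'
def lensframe(L,x):
    x=x/np.linalg.norm(x); y=np.cross([0,0,1],x); y/=np.linalg.norm(y); return np.column_stack([x,y,np.cross(x,y)])
E
python3 - <<'E'
from h import *
T=arm.camera_model('top');S=arm.camera_model('scene')
tl=[(160.6,211.9),(150.75,208.5),(121.25,200)];sl=[(438.2,130),(444.5,129.5),(471.25,125.25)]
L,r=tri([(T,tl[0]),(S,sl[0])]);print('L',L.round(1),r)
def nrm(M,a,b): return np.cross(ray(M,a)[1],ray(M,b)[1])
x=np.cross(nrm(T,tl[0],tl[2]),nrm(S,sl[0],sl[2])); x/=np.linalg.norm(x); x*=-np.sign(x[1])*1.
F=lensframe(L,x);print('x',x.round(3),'slope',np.degrees(np.arcsin(-x[2])),'az',np.arctan2(x[1],x[0]))
for n,M,f in (('t',T,'top2'),('s',S,'scene2')):
    im=cv2.imread(f'pics/{f}.png');c=proj(M,L).astype(int);w=24;x0,y0=c[0]-w-6,c[1]-w
    crop=cv2.resize(im[y0:y0+2*w,x0:x0+2*w+12],None,fx=6.6,fy=6.6,interpolation=cv2.INTER_CUBIC)
    P=lambda p:tuple(((proj(M,p)-[x0,y0]+.5)*6.6).astype(int).tolist())
    cv2.polylines(crop,[np.array([P(L+31*(F[:,1]*np.cos(a)+F[:,2]*np.sin(a))) for a in np.linspace(0,6.3,40)])],False,(0,0,255),1)
    cv2.line(crop,P(L-60*x),P(L+30*x),(0,255,0),1); cv2.imwrite(f'pics/l{n}.png',crop)
a,b=cv2.imread('pics/lt.png'),cv2.imread('pics/ls.png');cv2.imwrite('pics/lens.png',np.hstack([a,b]))
np.savez('lens.npz',L=L,F=F);print(np.hstack([a,b]).shape)
E
```

```text
L [556.9 382.4 259.4] [2.0522817939118516, 2.0522817939117934]
x [-0.303 -0.935 -0.183] slope 10.538614807514803 az -1.8836994926255224
(317, 792, 3)
```

View pics/lens.png

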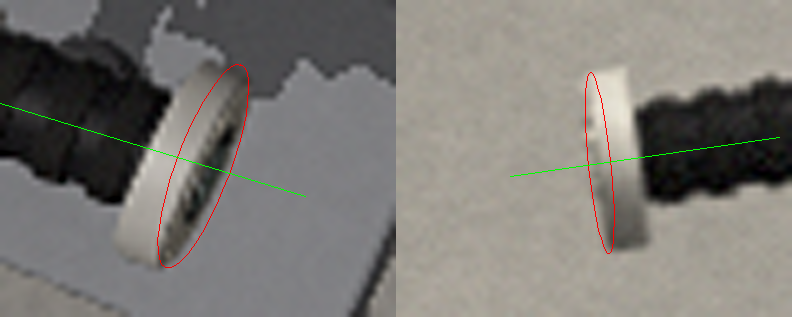

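```bash
cat > fit.py <<'E'
from h import *
from scipy.optimize import differential_evolution
from scipy.ndimage import map_coordinates
V=[]
for n in ('top','scene'):
    M=arm.camera_model(n); im=np.mean([arm.get_image(n).astype(float) for _ in range(4)],0); np.save(n+'_avg.npy',im)
    G=0
    for c in range(3):
        g=cv2.GaussianBlur(im[:,:,c],(0,0),.7); G=G+np.hypot(cv2.Sobel(g,-1,1,0),cv2.Sobel(g,-1,0,1))
    V.append((M,np.minimum(G,np.percentile(G,99.5))))
a=np.linspace(0,2*np.pi,60,endpoint=False);z=np.load('lens.npz');L0=z['L']
def pj(M,P):
    K,T=np.array(M['intrinsics']),np.array(M['pose']);q=((P-T[:3,3])@T[:3,:3]*[1,-1,-1])@K.T;return q[:,:2]/q[:,2:]
def unpack(p):
    x=np.array([np.cos(p[3])*np.cos(p[4]),np.sin(p[3])*np.cos(p[4]),-np.sin(p[4])]);return L0+p[:3],lensframe(0,x)
def cost(p):
    L,F=unpack(p);c=0
    for i,(M,G) in enumerate(V):
        f=L+31*(np.outer(np.cos(a),F[:,1])+np.outer(np.sin(a),F[:,2]));b=f-p[5]*F[:,0]
        h=cv2.convexHull(np.vstack([pj(M,f),pj(M,b)]).astype(np.float32))[:,0]
        h=np.vstack([h,h[:1]]);d=np.r_[0,np.cumsum(np.hypot(*np.diff(h,axis=0).T))];s=np.linspace(0,d[-1],90)
        u=np.interp(s,d,h[:,0])+p[6+2*i];v=np.interp(s,d,h[:,1])+p[7+2*i]
        c-=map_coordinates(G,[v,u],order=1).mean()/G.max()
    return c+.01*np.sum(np.square(p[6:]))
B=[(-12,12)]*3+[(-2.15,-1.7),(.17,.55),(6,18)]+[(-1.2,1.2)]*4
for sd in (1,2):
    o=differential_evolution(cost,B,seed=sd,maxiter=150,popsize=12,tol=1e-6);L,F=unpack(o.x);print(o.fun,L.round(1),o.x[3:].round(3))
np.savez('lens2.npz',L=L,F=F)
E
python3 fit.py
```

```text
-1.0440298611192609 [559.1 384.1 260.6] [-2.004  0.35   9.98  -0.356 -0.154 -0.421  0.03 ]
-1.0440282421963127 [559.1 384.1 260.6] [-2.004  0.35  10.    -0.366 -0.168 -0.416  0.037]
```

Run:
```python
from h import *
z=np.load('lens2.npz');L,F=z['L'],z['F']
for n,q in (('top',[(160.6,211.9),(150.75,208.5),(121.25,200)]),('scene',[(438.2,130),(444.5,129.5),(471.25,125.25)])):
    M=arm.camera_model(n)
    P=np.array([proj(M,L-d*F[:,0]) for d in range(0,140,2)])
    for u in q: i=np.argmin(abs(P[:,0]-u[0])); print(n,u,P[i].round(1),2*i)
# final tool pose
R=np.column_stack([F[:,0],np.cross(-F[:,2],F[:,0]),-F[:,2]])
h=np.arctan2
print('F',F.round(3).tolist()); print('R',R.round(3).tolist())
def tcp(dx): # clasp face at lens x=dx; bangle centre 36 further; clasp mid 5 above underside; underside 174.5 ahead of TCP
    return L+F@np.array([dx+36,0,0])+F[:,2]*(174.5-5)
for d in (100,200): print(d,tcp(d).round(1),rel(tcp(d),R))
```

```text
top (160.6, 211.9) [158.4 210.4] 0
top (150.75, 208.5) [150.3 207. ] 16
top (121.25, 200) [121.2 194.7] 72
scene (438.2, 130) [438.6 130.4] 0
scene (444.5, 129.5) [444.9 129.1] 14
scene (471.25, 125.25) [471. 124.] 70
F [[-0.394, 0.908, -0.144], [-0.853, -0.42, -0.311], [-0.343, 0.0, 0.939]]
R [[-0.394, -0.908, 0.144], [-0.853, 0.42, 0.311], [-0.343, 0.0, -0.939]]
100 [481.1 215.4 373.2] (array([-396.4,   33.2,  -51.7]), array([ 0.112, -0.338,  0.626]))
200 [441.7 130.1 339. ] (array([-320.6,   88.7,  -17.4]), array([ 0.112, -0.338,  0.626]))
```

```bash
cat > fit2.py <<'E'
src=open('fit.py').read().split("B=[")[0].replace("im=np.mean([arm.get_image(n).astype(float) for _ in range(4)],0); np.save(n+'_avg.npy',im)","im=np.load(n+'_avg.npy')")
exec(src)
ring=cost
def bar(p):
    L,F=unpack(p);x=F[:,0];c=0
    for i,(M,G) in enumerate(V):
        C=np.array(M['pose'])[:3,3]
        n=np.cross(x,C-L);n/=np.linalg.norm(n)
        for s in (1,-1):
            # silhouette points of cylinder
            d=np.linspace(16,52,40)[:,None]; P=L-d*x+s*p[10]*n
            q=pj(M,P);c-=.25*map_coordinates(G,[q[:,1]+p[7+2*i],q[:,0]+p[6+2*i]],order=1).mean()/G.max()
    return c
tot=lambda p:ring(p[:10])+bar(p)
B=[(-12,12)]*3+[(-2.15,-1.7),(.1,.55),(6,18)]+[(-1.2,1.2)]*4+[(10,24)]
for sd in (1,2):
    o=differential_evolution(tot,B,seed=sd,maxiter=200,popsize=12,tol=1e-6);L,F=unpack(o.x);p=o.x;print(o.fun,ring(p[:10]),bar(p),L.round(1),p[3:].round(3))
np.savez('lens3.npz',L=L,F=F)
def ov(F,L,p,col,crop,M,x0,y0,k,i):
    Q=lambda P:((pj(M,P)+p[6+2*i:8+2*i]-[x0,y0]+.5)*k).astype(np.int32)
    for dd in (0,p[5]): cv2.polylines(crop,[Q(L-dd*F[:,0]+31*(np.outer(np.cos(a),F[:,1])+np.outer(np.sin(a),F[:,2])))],True,col,1)
    n=np.cross(F[:,0],np.array(M['pose'])[:3,3]-L);n/=np.linalg.norm(n)
    for s in (1,-1):
        q=Q(np.array([L-12*F[:,0]+s*p[10]*n,L-55*F[:,0]+s*p[10]*n]));cv2.line(crop,q[0].tolist(),q[1].tolist(),(0,255,0),1)
out=[]
for i,(M,nm) in enumerate(((V[0][0],'top'),(V[1][0],'scene'))):
    im=np.load(nm+'_avg.npy')[:,:,::-1].astype(np.uint8);c=pj(M,L[None])[0].astype(int);x0,y0=c[0]-(40 if i==0 else 15),c[1]-32
    cr=cv2.resize(im[y0:y0+55,x0:x0+55],(400,400),interpolation=cv2.INTER_CUBIC);c2=cr[::,:].copy();ov(F,L,p,(0,0,255),c2,M,x0,y0,400/55,i);out.append(np.vstack([cv2.resize(cr,(300,300)),cv2.resize(c2,(300,300))]))
cv2.imwrite('pics/fit.png',np.hstack(out))
E
python3 fit2.py
```

```text
-1.7714517908833736 -1.0003610202780269 -0.7710907706053467 [554.7 383.  257.8] [-1.9750e+00  2.9100e-01  1.3152e+01  2.9700e-01  1.4000e-02  3.3600e-01
 -1.1000e-01  1.7268e+01]
-1.7991505182161678 -1.030663682643243 -0.7684868355729249 [555.8 386.9 257.6] [-1.998  0.347  9.877 -0.465 -0.214 -0.498  0.135 17.412]
```

View pics/fit.png

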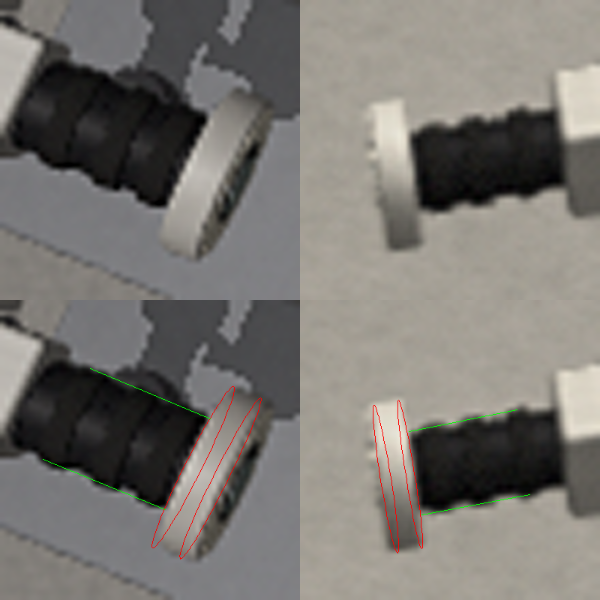

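The joint fit is close, but it puts the ring front about 2 px short in the top view. I'll refit with a thicker ring and tighter pixel offsets.

```bash
sed -e 's/(6,18)/(TL,18)/' -e 's/(-1.2,1.2)/(-.8,.8)/' -e '/^def ov/,$d' -e '/^np.savez/d' fit2.py > fit3.py; sed -i 's/^for sd in (1,2):/for TL,sd in ((12,1),(12,3),(13,2),(14,1)):\n    B[5]=(TL,18);/;s/^B=/TL=6;B=/' fit3.py; python3 fit3.py
```

```text
-1.7738854808783648 -1.0049587769297004 -0.7689267039486645 [555.7 383.1 258.3] [-1.947  0.266 12.015  0.267 -0.043  0.187 -0.233 17.282]
-1.774087880608782 -1.0053372161163225 -0.7687506644924594 [555.7 383.  258.5] [-1.9470e+00  2.6800e-01  1.2038e+01  2.4700e-01  1.3000e-02  2.1800e-01
 -1.5100e-01  1.7255e+01]
-1.771488546756769 -1.0003281339831258 -0.7711604127736431 [554.8 383.  257.8] [-1.975  0.291 13.134  0.292  0.031  0.33  -0.121 17.258]
-1.7642167489655876 -0.9956776062104494 -0.768539142755138 [554.6 382.7 257.3] [-1.971  0.298 14.     0.212 -0.035  0.233 -0.141 17.27 ]
```

```bash
cat >> h.py <<'E'
LL=np.array([555.3,383.,258.]);_az,_p=-1.96,.28
FF=lensframe(LL,np.array([np.cos(_az)*np.cos(_p),np.sin(_az)*np.cos(_p),-np.sin(_p)]))
RR=np.column_stack([FF[:,0],np.cross(-FF[:,2],FF[:,0]),-FF[:,2]])
def tcp(dx,off=174.5): return LL+FF@np.array([dx+36,0,off-5])
E
python3 - <<'E'
from h import *
s,p,R=pose();print(s['clock'],p.round(1))
for d in (100,200): print(d,tcp(d).round(1),rel(tcp(d),RR))
E
```

```text
11.15 [ 592.3 -166.5  321.4]
100 [487.9 218.7 383.3] (array([-398.3,   25.9,  -61.8]), array([ 0.083, -0.272,  0.585]))
200 [451.5 129.8 355.7] (array([-318.4,   79.2,  -34.1]), array([ 0.083, -0.272,  0.585]))
```

>>> move_arm(
  fingers=[40, 40, 40, 40, 40, 40, 40, 40, 40, 40],
  travel=[
    [-30, 8, -4],
    [-64, 16, -7],
    [-98, 24, -10],
    [-132, 32, -14],
    [-166, 41, -18],
    [-200, 50, -21],
    [-234, 58, -25],
    [-268, 66, -29],
    [-296, 74, -32],
    [-318, 79, -34],
  ],
  dr=[
    [0, 0, 0],
    [0, 0, 0],
    [0, 0, 0.06],
    [0, 0, 0.12],
    [0.01, -0.03, 0.2],
    [0.02, -0.07, 0.28],
    [0.04, -0.12, 0.36],
    [0.06, -0.18, 0.45],
    [0.07, -0.23, 0.52],
    [0.083, -0.272, 0.585],
  ],
)

```text
clock: 12.15
position: [450.9, 130.7, 356.5]
ee_rot: [-0.551, 0.823, 0.078, 0.117]
contact_force: [0.7, -0.4, -0.5]
gripper_width: 46.8
grasp_force: 61.6
```

>>> move_arm(
  fingers=[40, 40],
  travel=[
    [0, 0, 0],
    [0, 0, 0],
  ],
  dr=[
    [0, 0, 0],
    [0, 0, 0],
  ],
)

```text
clock: 12.35
position: [451.6, 129.6, 356.2]
ee_rot: [-0.553, 0.822, 0.077, 0.116]
contact_force: [0.0, -0.1, -0.2]
gripper_width: 46.7
grasp_force: 61.6
```

Run:
```python
from h import *
s,p,R=pose();print(s['clock'],p.round(1),s['joints'].round(2),s['grasp_force'])
print(rel(tcp(100),RR))
im,M=snap('wrist','wrist8')
# predicted ring/clasp in wrist image from nominal grasp
c=p+R@[0,0,174.5-5]; print('centre',proj(M,c),'clasp',proj(M,c-36*R[:,0]),'hinge',proj(M,c+35*R[:,0]))
g=im.max(2);sub=g[100:330,230:410];v,u=np.nonzero(sub>150);print(u.min()+230,u.max()+230,v.min()+100,v.max()+100)
```

```text
12.35 [451.6 129.6 356.2] [ 0.57  0.14 -0.4  -0.22 -0.82 -0.83] 61.648813616484404
(array([-100. ,   -0. ,    0.5]), array([-0.   , -0.   ,  0.002]))
centre [316.35227997 248.3457871 ] clasp [316.4399562  307.58668849] hinge [316.25587711 183.20850005]
230 409 100 326
```

>>> move_arm(
  fingers=[40, 40, 40, 40, 40, 40, 40, 40, 40, 40],
  travel=[
    [-15, 0, 0],
    [-30, 0, 0],
    [-45, 0, 0],
    [-60, 0, 0],
    [-74, 0, 0],
    [-85, 0, 0],
    [-93, 0, 0],
    [-98, 0, 0],
    [-100, 0, 0],
    [-100, 0, 0],
  ],
  dr=[
    [0, 0, 0],
    [0, 0, 0],
    [0, 0, 0],
    [0, 0, 0],
    [0, 0, 0],
    [0, 0, 0],
    [0, 0, 0],
    [0, 0, 0],
    [0, 0, 0],
    [0, 0, 0],
  ],
)

```text
clock: 13.4
position: [488.1, 218.4, 383.6]
ee_rot: [-0.552, 0.822, 0.078, 0.116]
contact_force: [0.4, 0.3, -0.6]
gripper_width: 46.4
grasp_force: 61.6
```

Run:
```python
from h import *
s,p,R=pose();print(s['clock'],p.round(1),rel(tcp(100),RR))
out=[];C=p+R@[-36,0,169.5];H=p+R@[35,0,169.5];B=C+200*0
for n in ('wrist','top','scene'):
    im,M=snap(n,n+'9');k=4;w,h=(100,75)
    if n=='wrist': x0,y0,k=180,120,400/280;w,h=280,210
    else: c=proj(M,C);x0,y0=int(c[0]-50),int(c[1]-37);
    cr=cv2.resize(np.ascontiguousarray(im[y0:y0+h,x0:x0+w,::-1]),(400,300),interpolation=cv2.INTER_CUBIC)
    for P,col in ((C,(0,0,255)),(H,(0,255,0)),(LL,(255,0,255))):
        q=((proj(M,P)-[x0,y0]+.5)*k).astype(int).tolist(); cv2.circle(cr,q,3,col,1); print(n,q)
    out.append(cr)
cv2.imwrite('pics/final.png',np.vstack([np.hstack(out[:2]),np.hstack([out[2],out[2]*0])]))
```

```text
13.4 [488.1 218.4 383.6] (array([-0.2,  0.3,  0.3]), array([-0.,  0.,  0.]))
wrist [195, 268]
wrist [195, 90]
wrist [196, 458]
top [202, 151]
top [337, 202]
top [3, 76]
scene [202, 152]
scene [83, 172]
scene [378, 123]
```

View pics/final.png

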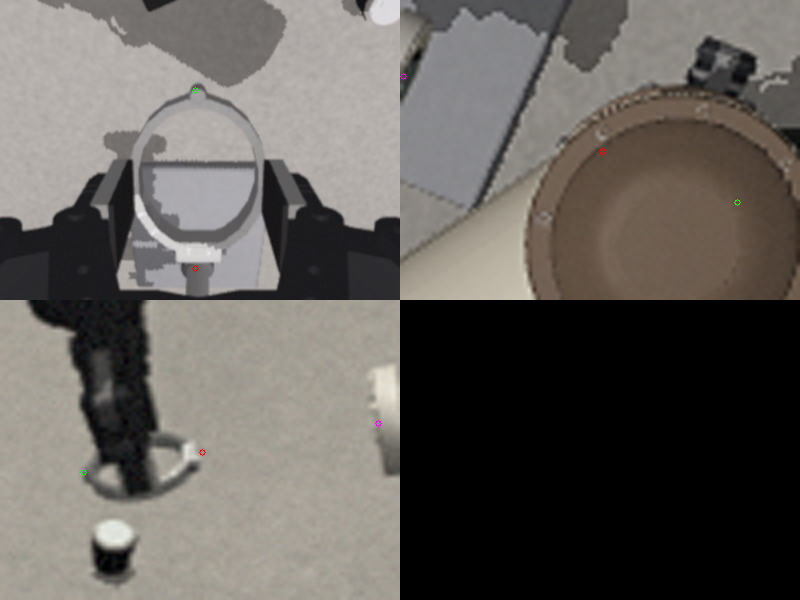

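The wrist and scene views show the bangle held with its clasp towards the lens. Clasp and hinge are within a few pixels of prediction, and the lens point sits on the ring front. Handing in.

```bash
python3 -c "
from bench import arm
print(arm.job_done())"
```

```text
the job is handed in; nothing more can be done
None
```

I handed the job in at about 13.5 s of the 48 s; no verdict came back. The checked bangle lies flat in the empty pocket, about 2 mm from its centre. The other bangle is held, clasp towards the lens, with the face about 100 mm out by my measurements (a few mm and under 0.1 rad uncertain).

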